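# Lock a hammer-head stop in a T-slot and drive a housing home

### The job

Lift the yellow hammer-head stop out of its wooden rest, lower it into the bed's slot behind the housing until its block sits flat on the bed, and turn it a quarter turn so that its head catches under the slot's lips and its block stands square across the slot. Then push the stop along the slot so that it drives the aluminium housing fully home and square against the green fence, and leave the stop locked there, upright and still touching the housing. Do not touch the housing with the robot itself, and leave the tray, the oil can and the wrench alone.

Things in the scene. Friction and masses are not known exactly. Their poses are not given: they have to be found in the camera images.
- bed: Fixed machine bed, steel top on a green base, 380 x 140 x 34 mm; origin at the centre of its underside, x along its length towards the fence, y across, z up. A T-slot runs along x in the middle of its top (y = 0), x = -180 to +180 mm, ends closed: mouth 22 mm wide between lips 10 mm thick, below them a hollow 58 mm wide, 16 mm high.
- fence (a point): Point on the inner face of the green fence that stands across the bed's +x end, at mid-width, level with the bed's top: 155, 0, 34 mm from bed's origin, same axes as the bed. The fence is 130 mm wide and stands 28 mm above the bed's top.
- stop_grip (a point): Centre of the yellow block of the loose stop (0.3 to 0.5 kg): 70 mm long (its x) x 34 mm thick (its y, gripped across this) x 50 mm high, black line along the top. Under it: round neck, 14 mm diameter, 12 mm long, then the head. Same for half a turn. At first upright in the rest. Seated in the bed it rests on the bed's top, this point 59 mm above the bench, and turns freely either way.
- stop_head (a point): Centre of the stop's steel hammer head, 42 mm below stop_grip: 44 mm long (along the block's length, its x) x 15 mm (its y) x 10 mm high. It passes the slot's mouth only with its length along the slot; seated it is 17 mm below the bed's top, 2 mm clear under the lips.
- rest: Fixed slotted wooden rest, 150 x 86 x 36 mm, origin at the centre of its underside; a groove 22 mm wide, 28 mm deep along its x, open at both ends, in which the stop hangs by its block, the block's length roughly along the groove. It stands left or right of the bed.
- housing_mid (a point): Loose aluminium bearing housing (0.35 to 0.7 kg) on the bed's top, astride the slot, 25 to 55 mm short of the fence: foot 100 mm (x, towards the fence) x 90 mm (y) x 16 mm high, round boss 60 mm diameter up to 38 mm above the bed's top. This point: its middle, 16 mm above its underside; the foot's face towards the stop lies 50 mm behind it.
- housing_front (a point): Middle of the lower edge of the housing's face towards the fence (50 mm ahead of its middle).
- tray: Bystander: blue open tray, 150 x 100 x 45 mm, with steel parts in it, origin under its centre, beside the bed on the side away from the rest.
- oil: Bystander: red oil can, 64 mm diameter, 130 mm high, origin at its foot.
- wrench: Bystander: steel wrench, 180 mm long, lying on the bench; x along its length.
There are look-alikes about, which are no part of the job. Of the things that look like the part that bears stop_grip, the smaller one is meant.

How it is judged:
By the outcome, as a careful person would: the job done as asked, in the order asked, and still so for the second after the job is handed in, with the robot touching nothing.
It also fails if it takes over 62 s, if anything falls off the work surface, if the arm or the gripper's body presses on something with over 40 N, if the wrist force passes 120 N, or if a joint passes its speed limit or range.

### The arm

A 7-joint arm with a two-finger parallel gripper is mounted at the origin on the work surface. World frame = base frame: x ahead of the robot, y to its left, z up, the work surface at z = 0. Lengths are in m, angles in rad, forces in N, time in s.
With the tool pointing down it reaches from about 0.425 to 0.875 m from the base axis. Payload 4.7 kg.
Tool frame: the origin (TCP) lies midway between the tips of the shut fingers; the grasp point (between the pads) lies 19 mm behind it; x points along the fingers, z is the direction in which the jaws open and shut, and the axes are right-handed (so a half turn about x gives the same grasp; the last joint's range is limited). The gripper opens to 87 mm and grips with 3 to 60 N. Pads are 19 mm wide; open, the fingers measure 117 mm over their backs; the gripper's body (75 mm by 190 mm) begins 51 mm behind the grasp point.
Start: joints at [1.252, 0.321, -0.07, 1.45, 0.023, 1.371, -0.057], TCP at [0.212, -0.614, 0.223] pointing down, gripper open.
Joint ranges: [-2.86, 2.86], [-0.3, 2.09], [-1.38, 1.24], [0.06, 2.45], [-1.56, 4.7], [0.09, 2.05], [-2.69, 2.69]. Speed limits (rad/s): [2.57, 2.57, 3.14, 3.14, 3.14, 3.14, 3.14].

### API

Orientations are given as a rotation vector (axis times angle).
In Python, from bench import ctrl, vision, close_job gives the robot as it stands. The module is installed in compiled form; this text tells all that it offers.
- The arm moves only by the tool servo_tool, never from a script. Its argument "commands" is a list that holds one entry, the list of rows, each a list of 7 numbers: the turn, a rotation vector about the tool's x, y, z in degrees, then the shift along the tool's x, y, z in mm, then the finger opening in mm, from 0 to 87. In form: [[[wx, wy, wz, x, y, z, grip], ...]]. A call has 1 to 5 rows; each row is the pose to reach, as a shift and turn from the pose commanded when the call began, along the tool's axes at that moment; what a row does not reach only later rows make up. A row lasts 1/8 s, in which the tool goes at most 62.5 mm and 10.7 degrees, less where a joint would pass 70% of its speed; a pose out of reach is approached as far as the arm can. A call with a gripper value outside its range is refused whole. The fingers move at their own pace and stop on an object; "newtons" is the grip in N (left out, the last holds). Time passes only in rows, so rows that repeat a pose let the fingers close. It gives the time, the measured TCP pose, the force and the opening at its end, in the units of the state.
- ctrl.get_state(): the state, without advancing time (a new reading comes with each control period).
- vision.get_image(name): name is "scene" or "top" or "wrist"; returns the picture (480x640x3 uint8, red, green, blue); there is no depth.
- vision.camera_info(name): a dict with "fov_y" (degrees; the focal length in pixels is half the picture's height over the tangent of half this angle, whatever the lens; pixels are square), "cx", "cy" (the principal point, pixels), "dist" ([k1, k2, p1, p2, k3] as OpenCV has them; the pictures are not rectified), "pose" (4x4, takes a point from camera to world coordinates). Camera axes: x right, y down, z forward; pixel columns grow to the right and rows downward; lengths in m; the calibration is good to about 2 mm. A picture is of the moment at which its call begins: read the wrist's pose just before it. camera_info takes no time and is no camera call; for the wrist camera it gives the pose at the moment of the call.
- close_job(): hands the job in, once; it reports no verdict.
The state is a dict: "time": time; "joint_positions": joint angles; "qd": joint speeds; "joint_torque": joint torques, N m; "position": TCP position; "tool_rot": TCP orientation; "ft_force": force on the tool from outside, world axes, zero at the start; "torque": the same for the moment, N m; "grip_width": opening from 0.0 (shut) to 1.0 (fully open).
Only numpy, scipy, OpenCV 4.12 (cv2) and the standard library are available. Lean on these libraries where they do the work, as an engineer would, in place of code of your own. Each camera call takes 0.05 s, during which the arm holds its last target. There are 200 camera calls.

## Working session

There is one attempt and no reset: what is moved stays moved. The work goes in short steps, Python scripts to look and compute and a tool call to move; the robot and the scene stay as the last step left them, time stands still between calls to the robot, and variables do not carry over. Pictures are saved under pics/ and viewed, about 8 in all and at most 12, crops included, and the job is handed in when it is done.

Besides the shell and the picture viewer there is one more tool, called as name(argument=value, ...), one argument or row to a line, values as JSON. servo_tool: Moves the arm, as the interface text tells. Its arguments: {"type":"object","properties":{"commands":{"type":"array"},"newtons":{"type":"number"}},"required":["commands"]}

```bash
mkdir -p pics
cat > h.py <<'E'
import numpy as np, cv2
from scipy.spatial.transform import Rotation as R
from bench import ctrl, vision, close_job
def K(i):
    f=240/np.tan(np.radians(i['fov_y'])/2); return np.array([[f,0,i['cx']],[0,f,i['cy']],[0,0,1.]])
def snap(name,fn=None):
    i=vision.camera_info(name); im=vision.get_image(name)
    if fn: cv2.imwrite('pics/'+fn,im[:,:,::-1])
    return im,i
def ray(i,uv):
    p=cv2.undistortPoints(np.array(uv,float).reshape(-1,1,2),K(i),np.array(i['dist'],float)).reshape(-1,2)
    T=np.array(i['pose']); d=np.c_[p,np.ones(len(p))]@T[:3,:3].T
    return T[:3,3],d
def plane(i,uv,z):
    o,d=ray(i,uv); return o+d*((z-o[2])/d[:,2])[:,None]
def proj(i,P):
    T=np.linalg.inv(np.array(i['pose'])); r=cv2.Rodrigues(T[:3,:3])[0]
    return cv2.projectPoints(np.array(P,float).reshape(-1,3),r,T[:3,3],K(i),np.array(i['dist'],float))[0].reshape(-1,2)
def tri(i1,a,i2,b):
    o,d=ray(i1,[a]);o2,d2=ray(i2,[b]);d,d2=d[0],d2[0]
    s=np.linalg.lstsq(np.c_[d,-d2],o2-o,rcond=None)[0]
    return (o+s[0]*d+o2+s[1]*d2)/2, np.linalg.norm(o+s[0]*d-o2-s[1]*d2)
E
python3 - <<'E'
from h import *
np.set_printoptions(precision=4,suppress=True)
ims=[]
for n in('scene','top','wrist'):
    im,i=snap(n,n+'0.png');ims.append(im); print(n,i['fov_y'],i['cx'],i['cy'],i['dist']);print(np.array(i['pose']))
s=ctrl.get_state();print(s)
E
```

```text
scene 56.82023633312252 320.62579672258346 247.50274930526362 [-0.0841  0.      0.      0.      0.    ]
[[ 0.8886  0.3852 -0.249   0.8671]
 [ 0.4586 -0.7388  0.4938 -0.5053]
 [ 0.0062 -0.553  -0.8332  0.834 ]
 [ 0.      0.      0.      1.    ]]
top 54.249298835262884 326.3545185548071 241.01238029398834 [-0.0828  0.      0.      0.      0.    ]
[[-0.0035 -0.9886  0.1507  0.4943]
 [-0.9997 -0.0002 -0.0245 -0.0518]
 [ 0.0242 -0.1507 -0.9883  1.0386]
 [ 0.      0.      0.      1.    ]]
wrist 68.57410544579103 319.14495379606205 243.8405450503839 [-0.0104  0.      0.      0.      0.    ]
[[ 0.3261 -0.9133 -0.2441  0.278 ]
 [-0.9453 -0.3158 -0.0814 -0.5909]
 [-0.0028  0.2573 -0.9663  0.3841]
 [ 0.      0.      0.      1.    ]]
{'time': 0.15, 'joint_positions': array([ 1.2521,  0.3216, -0.0701,  1.4514,  0.0226,  1.3708, -0.0569]), 'qd': array([ 0.0006, -0.0006,  0.0008, -0.0022,  0.0011, -0.0009,  0.0002]), 'joint_torque': array([ -0.0004, -49.1796,  -0.4051, -31.2876,  -0.0637,   0.0405,
         0.0001]), 'position': array([ 0.2121, -0.614 ,  0.2217]), 'tool_rot': array([ 0.9614,  1.3497, -0.9602]), 'ft_force': array([0.1665, 0.7587, 0.2491]), 'torque': array([-0.0031,  0.0308,  0.0086]), 'grip_width': 1.0009015226476796}
```

View pics/top0.png

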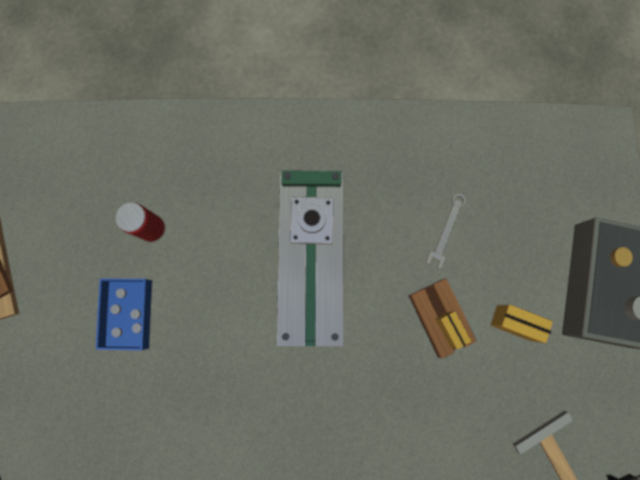

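View pics/scene0.png

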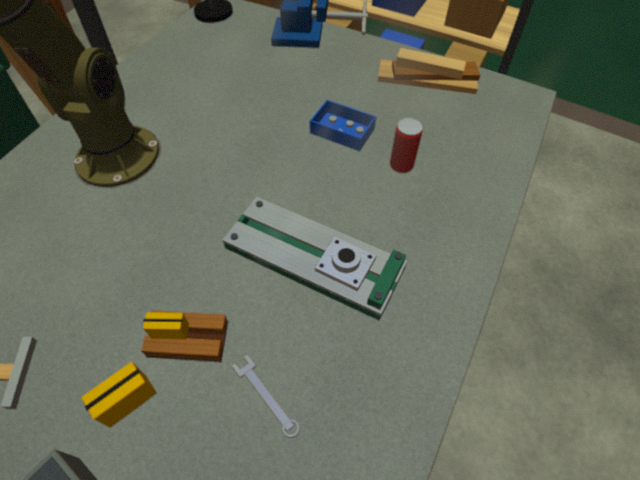

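The top view shows the bed at about (310,258) with its fence at the top. The housing boss is at (312,217), the rest at (443,318), and the small yellow stop in it at (456,331). The larger look-alike is at (522,323). The scene view agrees, with the stop at (165,322).

Run:
```python
from h import *
np.set_printoptions(precision=4,suppress=True)
D={}
for n in('top','scene'):
    im,i=snap(n); hsv=cv2.cvtColor(im,cv2.COLOR_RGB2HSV)
    y=cv2.inRange(hsv,(18,130,70),(35,255,255))
    roi=np.zeros_like(y)
    if n=='top': roi[290:365,420:482]=1
    else: roi[300:345,130:200]=1
    y=y*roi
    y=cv2.morphologyEx(y,cv2.MORPH_OPEN,np.ones((2,2)))
    hull=cv2.convexHull(np.argwhere(y>0)[:,::-1].astype(np.int32))
    m=cv2.fillConvexPoly(np.zeros_like(y),hull,255)
    blk=(m>0)&(im.max(2)<75)
    p=np.argwhere(blk)[:,::-1].astype(float)
    c=p.mean(0); u=np.linalg.svd(p-c)[2][0]; t=(p-c)@u
    e=[c+u*t.min(),c+u*t.max()]
    print(n,len(p),c,e, cv2.minAreaRect(hull))
    D[n]=(i,c,e)
    # bed greens and steel
    g=cv2.inRange(hsv,(60,90,25),(95,255,200))
    r2=np.zeros_like(g)
    if n=='top': r2[160:355,268:352]=1
    else: r2[190:325,215:415]=1
    g=g*r2
    k,l,st,ce=cv2.connectedComponentsWithStats(g)
    for j in range(1,k):
        if st[j,4]>40: print('green',st[j],ce[j],cv2.minAreaRect(np.argwhere(l==j)[:,::-1].astype(np.float32)))
    if n=='top':
        s=cv2.inRange(hsv,(0,0,120),(180,45,255))*r2
        cs=cv2.findContours(s,cv2.RETR_EXTERNAL,cv2.CHAIN_APPROX_NONE)[0]
        for q in cs:
            if cv2.contourArea(q)>100: print('steel',cv2.contourArea(q),cv2.minAreaRect(q))
i1,c1,e1=D['top'];i2,c2,e2=D['scene']
print('line c',tri(i1,c1,i2,c2))
for a in e1: 
  for b in e2: print(tri(i1,a,i2,b))
print('top plane .1..', plane(i1,[c1]+e1,.086),plane(i2,[c2]+e2,.086))
a=cv2.imread('pics/top0.png')[160:360,260:490]; cv2.imwrite('pics/c1.png',cv2.resize(a,None,fx=3.4,fy=3,interpolation=cv2.INTER_CUBIC)[:600,:800])
```

```text
top 25 [453.64 326.16] [array([446.0315, 313.4028]), array([464.2065, 343.8768])] ((454.5126647949219, 330.856689453125), (37.90913009643555, 21.628154754638672), 61.38954162597656)
green [283 172  57  13 558] [310.9283 178.0806] ((311.0, 178.0), (12.0, 56.0), 90.0)
green [308 186   7  10  67] [310.8806 190.5522] ((311.0, 190.5), (9.0, 6.0), 90.0)
green [306 245   8 100 691] [310.0246 295.4414] ((309.5, 294.5), (99.0, 7.0), 90.0)
steel 8826.5 ((309.5, 260.0), (67.0, 172.0), 0.0)
scene 77 [173.8052 324.2597] [array([146.1129, 316.1838]), array([190.0428, 328.9951])] ((166.5, 326.5), (27.0, 45.0), 90.0)
green [238 215  85  42 513] [281.3626 236.3392] ((280.47943115234375, 235.44520568847656), (90.12628936767578, 7.034650802612305), 24.443954467773438)
green [226 244  27  16  77] [238.3766 251.3506] ((238.94337463378906, 251.62039184570312), (29.912240982055664, 2.8741297721862793), 25.201122283935547)
green [366 250  39  58 837] [384.7849 278.8734] ((382.0670166015625, 276.9742431640625), (30.155784606933594, 58.991615295410156), 23.96249008178711)
green [269 265  66  33 196] [301.7857 281.2245] ((301.4233703613281, 281.1642761230469), (70.74269104003906, 3.5643200874328613), 25.016895294189453)
green [334 296  46  22 136] [355.5809 306.4485] ((356.48199462890625, 306.5384521484375), (48.80989456176758, 3.735018730163574), 25.114835739135742)
line c (array([ 0.468 , -0.3352,  0.0667]), np.float64(0.011234542877575318))
(array([ 0.4711, -0.3336,  0.1222]), np.float64(0.06183231318570687))
(array([ 0.4941, -0.3247,  0.0515]), np.float64(0.010502232754033024))
(array([ 0.4303, -0.3504,  0.0945]), np.float64(0.0028830844220841157))
(array([ 0.4586, -0.3409,  0.0446]), np.float64(0.08162957588020468))
top plane .1.. [[ 0.4645 -0.3336  0.086 ]
 [ 0.4904 -0.3187  0.086 ]
 [ 0.4287 -0.3542  0.086 ]] [[ 0.4826 -0.3361  0.086 ]
 [ 0.4265 -0.3477  0.086 ]
 [ 0.5147 -0.3295  0.086 ]]
```

View pics/c1.png

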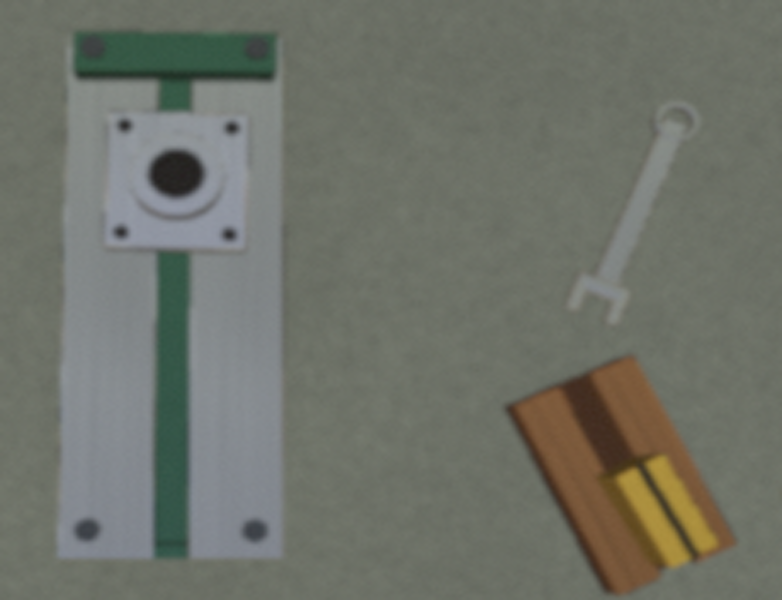

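```bash
cat >> h.py <<'E'
np.set_printoptions(precision=4,suppress=True)
def st():
    s=ctrl.get_state(); return s,np.array(s['position']),R.from_rotvec(s['tool_rot']).as_matrix()
def move(target,yaw):
    """shift (mm) and turn (deg) in tool axes to reach target with tool straight down, tool z at world yaw (deg), nearest of half turns unless given"""
    s,p,M=st()
    z=np.array([np.cos(np.radians(yaw)),np.sin(np.radians(yaw)),0]); x=np.array([0,0,-1.]); G=np.c_[x,np.cross(z,x),z]
    w=np.degrees(R.from_matrix(M.T@G).as_rotvec()); d=M.T@(np.array(target)-p)*1000
    print('turn',w.round(2),'shift',d.round(1)); return w,d
E
python3 - <<'E'
from h import *
s,p,M=st(); print(M, 'yaw z',np.degrees(np.arctan2(M[1,2],M[0,2])))
i=vision.camera_info('wrist');print('cam in tool',M.T@(np.array(i['pose'])[:3,3]-p), M.T@np.array(i['pose'])[:3,:3])
i=vision.camera_info('top')
print('line',plane(i,[[448.2,314],[465,346]],.086))
print('slot',plane(i,[[310.6,343],[311.6,190]],.034))
print('foot corners',plane(i,[[260+a/3.4,160+b/3] for a,b in[(107,113),(248,116),(246,249),(105,246)]],.050))
print('rest top corners',plane(i,[[260+a/3.4,160+b/3] for a,b in[(509,405),(632,356)]],.036))
for yaw in(-60,120): move([.46,-.34,.222],yaw)
E
```

```text
[[-0.0003  0.9451  0.3267]
 [ 0.0008  0.3267 -0.9451]
 [-1.     -0.0001 -0.0009]] yaw z -70.93070906180728
cam in tool [-0.1625  0.0697 -0.0005] [[ 0.001  -0.2572  0.9664]
 [-0.0007 -0.9664 -0.2572]
 [ 1.     -0.0004 -0.0012]]
line [[ 0.4892 -0.3232  0.086 ]
 [ 0.4244 -0.3556  0.086 ]]
slot [[ 0.4302 -0.0427  0.034 ]
 [ 0.7614 -0.0445  0.034 ]]
foot corners [[ 0.74   -0.001   0.05  ]
 [ 0.7379 -0.0908  0.05  ]
 [ 0.6408 -0.089   0.05  ]
 [ 0.6429 -0.0006  0.05  ]]
rest top corners [[ 0.5301 -0.255   0.036 ]
 [ 0.5648 -0.3352  0.036 ]]
turn [-10.93  -0.05  -0.  ] shift [   0.2  323.7 -178.1]
turn [169.07  -0.     0.07] shift [   0.2  323.7 -178.1]
```

servo_tool(
  commands=[
    [[-7.5,0,0,0,321,-180,87],[-7.5,0,0,0,321,-180,87],[-7.5,0,0,0,321,-180,87],[-7.5,0,0,0,321,-180,87],[-7.5,0,0,0,321,-180,87]],
  ],
  newtons=30,
)

```text
time: 0.88
position: [0.4211, -0.3793, 0.2228]
tool_rot: [0.861, 1.393, -0.862]
ft_force: [0.9, -0.5, 0.3]
grip_width: 0.997
```

Run:
```python
from h import *
s,p,M=st(); print(s['time'],p); move([.4568,-.3394,.222],-63.4)
```

```text
0.875 [ 0.4211 -0.3793  0.2228]
turn [-0.04  0.04  0.  ] shift [  0.7  49.8 -19.7]
```

servo_tool(
  commands=[
    [[0,0,0,0,50,-20,87],[0,0,0,0,50,-20,87],[0,0,0,0,50,-20,87]],
  ],
)

```text
time: 1.25
position: [0.4553, -0.3411, 0.2224]
tool_rot: [0.86, 1.394, -0.862]
ft_force: [-0.4, -0.8, 0.4]
grip_width: 0.998
```

Run:
```python
from h import *
s,p,M=st(); print(s['time'],p,s['ft_force']); im,i=snap('wrist','w1.png'); np.save('w1.npy',np.array(i['pose']))
print(proj(i,[[.4568,-.3394,.086]]))
move([.4568,-.3394,.222],-63.4)
```

```text
1.25 [ 0.4553 -0.3411  0.2224] [-0.4402 -0.7845  0.3661]
[[319.1031 230.5458]]
turn [-0.14  0.01  0.06] shift [ 0.4  3.  -1.3]
```

View pics/w1.png

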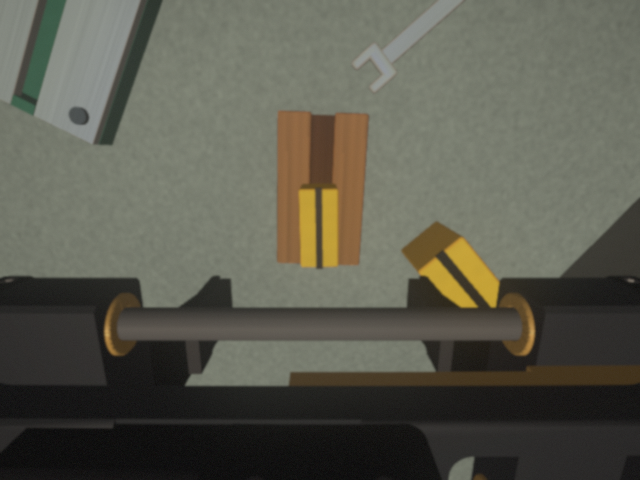

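Run:
```python
from h import *
im=cv2.imread('pics/w1.png')[:,:,::-1]; i=vision.camera_info('wrist'); i['pose']=np.load('w1.npy')
hsv=cv2.cvtColor(np.ascontiguousarray(im),cv2.COLOR_RGB2HSV)
y=cv2.inRange(hsv,(18,150,90),(35,255,255)); y[:, :285]=0; y[:,350:]=0; y[:180]=0; y[275:]=0
# bright-yellow left/right edges per row + black line
ed=[]
for r in range(194,262,4):
    c=np.where(y[r])[0]; d=np.where(im[r,c[0]:c[-1]].max(1)<110)[0]+c[0]; ed.append((r,c[0],c[-1],d.mean() if len(d) else np.nan))
ed=np.array(ed); print(ed[::4])
a=np.polyfit(ed[:,0],ed[:,3],1); rows=np.where(y[:,308]|y[:,329])[0]; print(rows.min(),rows.max())
v=lambda r:(np.polyval(a,r),r)
r0,r1=rows.min()-.5,rows.max()+.5
t=vision.camera_info('top')
for z in(.08,.086,.092): 
    q=plane(i,[v(r0),v(r1)],z); print(z,q.ravel(),np.linalg.norm(q[0]-q[1]),np.degrees(np.arctan2(*(q[0]-q[1])[[1,0]])))
print(tri(i,v(r0),t,(448.2,314)),tri(i,v(r1),t,(465,346)))
W=plane(i,[(ed[8,1]-.5,ed[8,0]),(ed[8,2]+.5,ed[8,0])],.086); print('width',np.linalg.norm(W[0]-W[1]), W.mean(0))
```

```text
[[194.  298.  338.  318. ]
 [210.  299.  338.  318.5]
 [226.  299.  338.  319. ]
 [242.  300.  338.  319. ]
 [258.  300.  338.  319. ]]
184 265
0.08 [ 0.4921 -0.3206  0.08    0.4265 -0.3548  0.08  ] 0.07399705360670805 27.486836138713045
0.086 [ 0.4926 -0.3204  0.086   0.4283 -0.3539  0.086 ] 0.07254074269187412 27.486836138713027
0.092 [ 0.4931 -0.3202  0.092   0.4301 -0.353   0.092 ] 0.07108443177704013 27.486836138713034
(array([ 0.4912, -0.3208,  0.0919]), np.float64(0.004087018882535658)) (array([ 0.425 , -0.3564,  0.0789]), np.float64(0.003547774684424798))
width 0.034685324982790255 [ 0.4602 -0.3371  0.086 ]
```

Run:
```python
from h import *
s,p,M=st(); print(s['time'],p,s['ft_force']); move([.459,-.338,.051],-62.5)
```

```text
1.3 [ 0.4547 -0.3419  0.2224] [-0.2051 -1.7253 -0.1548]
turn [-1.04  0.01  0.06] shift [171.4   5.7  -1.7]
```

servo_tool(
  commands=[
    [[-1,0,0,60,5,-1,62],[-1,0,0,110,5,-1,62],[-1,0,0,140,5,-1,62],[-1,0,0,160,5,-1,62],[-1,0,0,160,5,-1,62]],
  ],
)

```text
time: 1.92
position: [0.4573, -0.3383, 0.0607]
tool_rot: [0.851, 1.402, -0.851]
ft_force: [-0.1, 0.5, -0.0]
grip_width: 0.715
```

Run:
```python
from h import *
s,p,M=st(); print(s['time'],p,s['ft_force']); move([.459,-.338,.051],-62.5)
im,i=snap('wrist','w2.png');print(proj(i,[[.459,-.338,.086]]))
```

```text
1.925 [ 0.4573 -0.3383  0.0607] [-0.0804  0.5481 -0.0261]
turn [-0.11 -0.19  0.13] shift [9.7 1.7 0.5]
[[321.8113 315.5551]]
```

View pics/w2.png

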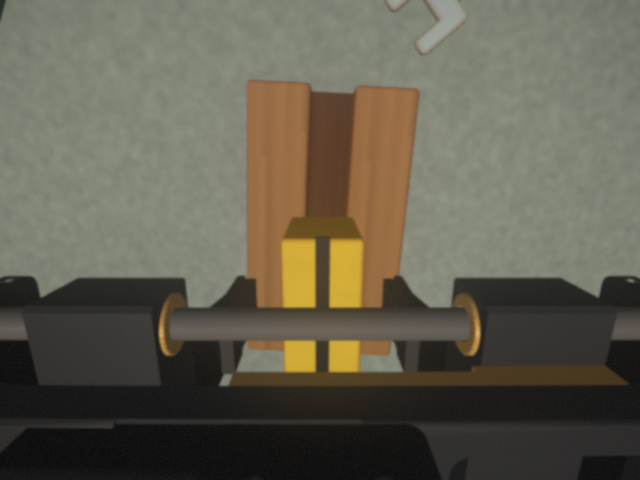

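Run:
```python
from h import *
i=vision.camera_info('wrist'); q=plane(i,[(322,238.5),(322,372)],.086);s,p,M=st()
print(q,q.mean(0),np.linalg.norm(q[0]-q[1]),'in tool',(M.T@(q.mean(0)-p))*1000, 'line', np.array([(M.T@(a-p))*1000 for a in q]))
```

```text
[[ 0.4899 -0.3229  0.086 ]
 [ 0.4347 -0.3517  0.086 ]] [ 0.4623 -0.3373  0.086 ] 0.06222667410806671 in tool [-23.8247   4.0592   0.509 ] line [[-23.8559  35.1725   0.4631]
 [-23.7935 -27.0541   0.555 ]]
```

servo_tool(
  commands=[
    [[0,0,0,10,1,0.5,62],[0,0,0,10,1,0.5,30],[0,0,0,10,1,0.5,20],[0,0,0,10,1,0.5,10],[0,0,0,10,1,0.5,10]],
  ],
  newtons=40,
)

```text
time: 2.6
position: [0.4612, -0.3376, 0.0529]
tool_rot: [0.848, 1.398, -0.848]
ft_force: [-0.5, -0.6, 0.4]
grip_width: 0.388
```

servo_tool(
  commands=[
    [[0,0,0,0,0,0,10],[0,0,0,0,0,0,10]],
  ],
)

```text
time: 2.85
position: [0.4612, -0.3376, 0.0529]
tool_rot: [0.848, 1.399, -0.848]
ft_force: [0.3, -0.4, 1.6]
grip_width: 0.389
```

servo_tool(
  commands=[
    [[0,0,0,-20,0,0,10],[0,0,0,-50,0,0,10],[0,0,0,-90,0,0,10],[0,0,0,-90,0,0,10]],
  ],
)

```text
time: 3.35
position: [0.4626, -0.3385, 0.1451]
tool_rot: [0.847, 1.394, -0.848]
ft_force: [0.4, 0.6, -4.2]
grip_width: 0.388
```

Run:
```python
from h import *
s,p,M=st(); print(s['time'],p,s['ft_force'],s['torque'],s['grip_width'],s['joint_positions'])
im,i=snap('wrist','w3.png'); t,ti=snap('top','t3.png'); 
c=cv2.resize(t[160:360,260:490],(800,600)); cv2.imwrite('pics/t3c.png',c[:,:,::-1])
cv2.imwrite('pics/w3c.png',np.hstack([im[180:400,200:440],cv2.resize(t[250:350,400:500],(220,220))])[:,:,::-1])
```

```text
3.35 [ 0.4626 -0.3385  0.1451] [ 0.4473  0.6362 -4.1631] [-0.0357 -0.005  -0.029 ] 0.3883371678053011 [ 0.8703  0.223  -0.3242  1.7418  0.0768  1.1836 -0.5647]
```

View pics/w3c.png

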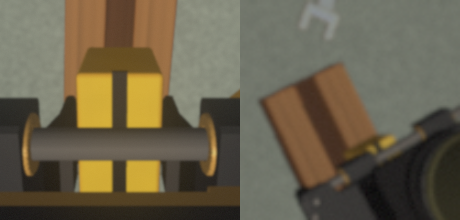

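Run:
```python
from h import *
s,p,M=st(); i=vision.camera_info('wrist')
q=plane(i,[(320,252),(320,300)],p[2]+.0335); print('front edge in tool',[M.T@(a-p)*1000 for a in q])
move([.52,-.043,.145],-90.3)
```

```text
front edge in tool [array([-33.5318,  32.3024,  -0.3589]), array([-33.512 ,  12.4995,  -0.3587])]
turn [27.87 -0.07  0.08] shift [  -3.6  189.1 -232.9]
```

servo_tool(
  commands=[
    [[6,0,0,0,30,-37,10],[14,0,0,0,75,-95,10],[22,0,0,0,125,-154,10],[28,0,0,0,165,-205,10],[28,0,0,0,189,-233,10]],
  ],
)

```text
time: 4.08
position: [0.5185, -0.0439, 0.1402]
tool_rot: [1.214, 1.208, -1.218]
ft_force: [0.5, -1.0, -3.5]
grip_width: 0.387
```

servo_tool(
  commands=[
    [[0,0,0,0,0,0,10],[0,0,0,0,0,0,10]],
  ],
)

```text
time: 4.32
position: [0.5187, -0.046, 0.1405]
tool_rot: [1.212, 1.209, -1.217]
ft_force: [-0.5, -0.7, -4.2]
grip_width: 0.388
```

Run:
```python
from h import *
s,p,M=st(); print(s['time'],p,s['ft_force'],s['grip_width'],s['joint_positions'])
im,i=snap('wrist','w4.png'); np.save('w4.npy',np.array(i['pose']))
move([.52,-.043,.145],-90.3)
print(proj(i,[[.765,-.0445,.034],[.62,-.0435,.034],[.765,.02,.062]]))
```

```text
4.325 [ 0.5187 -0.046   0.1405] [-0.4652 -0.651  -4.1812] 0.3878347185738706 [ 0.509   0.1389 -0.5057  1.8566  0.0731  1.168  -1.599 ]
turn [-0.21  0.01  0.19] shift [-4.2  1.1 -4. ]
[[ 314.8986 -147.0206]
 [ 315.5675  103.7228]
 [ 194.721  -186.9628]]
```

View pics/w4.png

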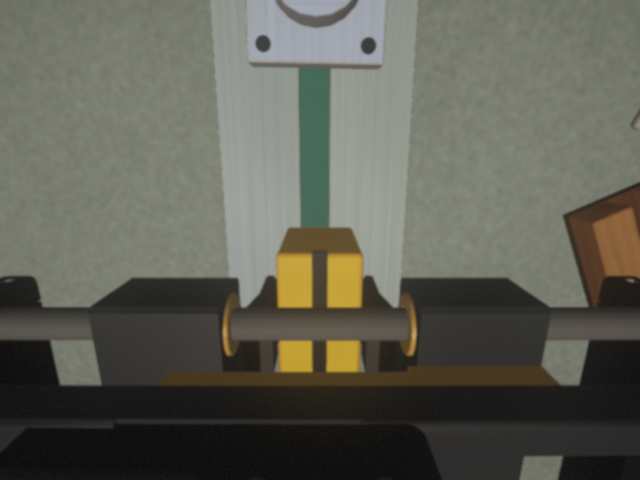

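Run:
```python
from h import *
im=np.ascontiguousarray(cv2.imread('pics/w4.png')[:,:,::-1]); i=vision.camera_info('wrist'); i['pose']=np.load('w4.npy')
hsv=cv2.cvtColor(im,cv2.COLOR_RGB2HSV); g=cv2.inRange(hsv,(60,80,25),(95,255,200))
L=[];Rr=[];r_=range(80,215,5)
for r in r_:
    c=np.where(g[r,280:350])[0]+280; L.append((c[0]-.5,r)); Rr.append((c[-1]+.5,r))
l=plane(i,L,.034); r=plane(i,Rr,.034); print(L[0],Rr[0],L[-1],Rr[-1])
# lit edge: near (upper) edge of lips
m=(l+r)/2; f=np.polyfit(m[:,0],m[:,1],1); print('width',(l-r)[:,1].mean(),'slot y at x=.52',np.polyval(f,.52),'at .7',np.polyval(f,.7),'yaw',np.degrees(np.arctan(f[0])))
# bed outer edges row 150
s=hsv[:,:,1]; 
print('foot rear edge x', plane(i,[(250,64.5),(382,67)],.034), 'z.05',plane(i,[(250,64.5),(382,67)],.05))
s_,p,M=st()
y=cv2.inRange(hsv,(18,150,90),(35,255,255)); y[:,:270]=0;y[:,370:]=0
for rr in(265,290):
    c=np.where(y[rr])[0]; q=plane(i,[(c[0]-.5,rr),(c[-1]+.5,rr)],p[2]+.0335); print('block',c[0],c[-1],q, q.mean(0)[1]-p[1])
top=vision.camera_info('top')
# two-view height check of slot end / foot corner
print(tri(i,(250,64.5),top,(260+105/3.4,160+246/3)),tri(i,(382,67),top,(260+246/3.4,160+249/3)))
```

```text
(np.float64(300.5), 80) (np.float64(327.5), 80) (np.float64(303.5), 210) (np.float64(325.5), 210)
width 0.018269703265266665 slot y at x=.52 -0.041890764746873636 at .7 -0.042743282745302515 yaw -0.271362878018506
foot rear edge x [[ 0.646   0.002   0.034 ]
 [ 0.6438 -0.0901  0.034 ]] z.05 [[ 0.6426 -0.0009  0.05  ]
 [ 0.6405 -0.0875  0.05  ]]
block 278 361 [[ 0.5458 -0.0296  0.1743]
 [ 0.5456 -0.0619  0.1743]] 0.0012403711861039349
block 277 362 [[ 0.5355 -0.0288  0.1743]
 [ 0.5353 -0.0626  0.1743]] 0.0013125991451174157
(array([ 0.6433, -0.0004,  0.0472]), np.float64(0.000132073756761646)) (array([ 0.6426, -0.0894,  0.0389]), np.float64(0.0003459571354751066))
```

servo_tool(
  commands=[
    [[0,0,0,25,0,-2.5,10],[0,0,0,50,0,-2.5,10],[0,0,0,60,0,-2.5,10],[0,0,0,60,0,-2.5,10],[0,0,0,60,0,-2.5,10]],
  ],
)

```text
time: 5.0
position: [0.5209, -0.0438, 0.0834]
tool_rot: [1.216, 1.204, -1.214]
ft_force: [0.6, 0.7, -3.0]
grip_width: 0.386
```

Run:
```python
from h import *
s,p,M=st(); print(s['time'],p,s['ft_force'],s['grip_width'])
im,i=snap('wrist','w5.png'); t,ti=snap('scene','s5.png')
c=cv2.resize(t[200:310,215:380],(600,400)); cv2.imwrite('pics/c5.png',np.hstack([cv2.resize(im[150:390,220:420],(333,400))[:,:200*333//200],c[:,:460]])[:,:,::-1])
move([.5187,-.0438,.051],-90.3)
hsv=cv2.cvtColor(im,cv2.COLOR_RGB2HSV); g=cv2.inRange(hsv,(60,60,25),(95,255,200))
L=[];Rr=[]
for r in range(20,180,10):
    c=np.where(g[r,250:380])[0]+250
    if len(c): L.append((c[0]-.5,r)); Rr.append((c[-1]+.5,r))
l=plane(i,L,.034); r=plane(i,Rr,.034);m=(l+r)/2; f=np.polyfit(m[:,0],m[:,1],1); print('width',(l-r)[:,1],'slot y at x=.52',np.polyval(f,.52),np.degrees(np.arctan(f[0])))
y=cv2.inRange(hsv,(18,150,90),(35,255,255)); y[:,:250]=0;y[:,390:]=0
for rr in(265,290):
    c=np.where(y[rr])[0]; q=plane(i,[(c[0]-.5,rr),(c[-1]+.5,rr)],p[2]+.0335); print('block',c[0],c[-1],q.mean(0),q.mean(0)[1]-p[1])
```

```text
5.0 [ 0.5209 -0.0438  0.0834] [ 0.58    0.6724 -3.045 ] 0.38616361459974036
turn [-0.15  0.03 -0.1 ] shift [32.5 -2.3  0.2]
width [0.0158 0.0203 0.0204 0.0206 0.0207 0.0203 0.0204 0.0205 0.0207 0.0202
 0.0204 0.0199 0.0201] slot y at x=.52 -0.042755645916817374 0.33301783917255345
block 278 361 [ 0.5476 -0.0436  0.1169] 0.0001301935084712033
block 277 362 [ 0.5372 -0.0436  0.1169] 0.0002204827522557587
```

View pics/c5.png

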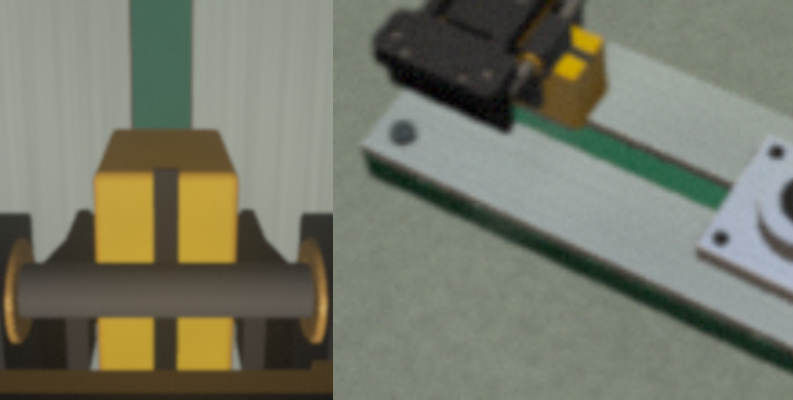

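servo_tool(
  commands=[
    [[0,0,0,0,0,-1,10],[0,0,0,5,0,-1,10],[0,0,0,10,0,-1,10],[0,0,0,15,0,-1,10],[0,0,0,18,0,-1,10]],
  ],
)

```text
time: 5.72
position: [0.5198, -0.0423, 0.0639]
tool_rot: [1.214, 1.206, -1.215]
ft_force: [0.5, 0.2, -4.9]
grip_width: 0.386
```

servo_tool(
  commands=[
    [[0,0,0,0,0,0,10]],
  ],
)

```text
time: 5.85
position: [0.5199, -0.0422, 0.0641]
tool_rot: [1.214, 1.206, -1.215]
ft_force: [-0.2, 0.2, -3.1]
grip_width: 0.388
```

servo_tool(
  commands=[
    [[0,0,0,5,0,0,10],[0,0,0,9,0,0,10],[0,0,0,10.5,0,0,10],[0,0,0,12,0,0,10]],
  ],
)

```text
time: 6.35
position: [0.5202, -0.0423, 0.0524]
tool_rot: [1.215, 1.206, -1.215]
ft_force: [1.1, 0.5, -3.7]
grip_width: 0.389
```

servo_tool(
  commands=[
    [[0,0,0,0.5,0,0,10],[0,0,0,0.5,0,0,10]],
  ],
)

```text
time: 6.6
position: [0.5202, -0.0423, 0.0521]
tool_rot: [1.215, 1.206, -1.215]
ft_force: [-0.2, -0.5, -3.7]
grip_width: 0.387
```

servo_tool(
  commands=[
    [[0,0,0,1,0,0,10],[0,0,0,1,0,0,10],[0,0,0,2,0,0,10],[0,0,0,2,0,0,10]],
  ],
)

```text
time: 7.1
position: [0.5202, -0.0423, 0.0509]
tool_rot: [1.214, 1.205, -1.215]
ft_force: [-3.9, 0.4, 5.0]
grip_width: 0.386
```

servo_tool(
  commands=[
    [[0,0,0,-0.7,0,0,10],[-10,0,0,-0.7,0,-0.5,10],[-20,0,0,-0.7,-0.2,-0.9,10],[-30,0,0,-0.7,-0.4,-1.3,10],[-40,0,0,-0.7,-0.6,-1.7,10]],
  ],
)

```text
time: 7.72
position: [0.5202, -0.0404, 0.0509]
tool_rot: [0.683, 1.46, -0.682]
ft_force: [0.3, 1.6, -0.3]
grip_width: 0.384
```

servo_tool(
  commands=[
    [[-10,0,0,0,0,-0.5,10],[-20,0,0,0,-0.2,-0.9,10],[-30,0,0,0,-0.4,-1.3,10],[-40,0,0,0,-0.6,-1.7,10],[-50,0,0,0,-1,-2.1,10]],
  ],
)

```text
time: 8.35
position: [0.518, -0.0393, 0.0509]
tool_rot: [0.002, 1.569, -0.001]
ft_force: [0.5, 1.1, -0.1]
grip_width: 0.386
```

Run:
```python
from h import *
s,p,M=st(); print(s['time'],p,s['ft_force'],s['torque'],s['grip_width'],s['joint_positions']); move([.5175,-.040,.051],-0.3)
```

```text
8.35 [ 0.518  -0.0393  0.0509] [ 0.5397  1.1142 -0.1253] [ 0.093   0.0113 -0.0498] 0.3864763182080325 [ 0.674   0.2779 -0.7222  1.943   0.2172  0.9972 -0.1497]
turn [ 0.19  0.08 -0.03] shift [-0.1 -0.7 -0.5]
```

servo_tool(
  commands=[
    [[0,0,0,0,0,0,62],[0,0,0,0,0,0,62],[0,0,0,0,0,0,62],[0,0,0,0,0,0,62],[0,0,0,-5,0,0,62]],
  ],
)

```text
time: 8.98
position: [0.5171, -0.0396, 0.0556]
tool_rot: [0.006, 1.572, -0.006]
ft_force: [-0.2, 0.3, 0.0]
grip_width: 0.704
```

servo_tool(
  commands=[
    [[0,0,0,-20,0,0,62],[0,0,0,-60,0,0,62],[0,0,0,-100,0,0,62],[0,0,0,-130,0,0,62],[0,0,0,-130,0,0,62]],
  ],
)

```text
time: 9.6
position: [0.5193, -0.0396, 0.1886]
tool_rot: [0.005, 1.565, -0.007]
ft_force: [1.4, 0.4, 0.1]
grip_width: 0.712
```

Run:
```python
from h import *
s,p,M=st(); print(s['time'],p,s['ft_force'],s['grip_width'])
im,i=snap('wrist','w6.png');np.save('w6.npy',np.array(i['pose'])); t,ti=snap('top','t6.png'); sc,_=snap('scene')
cv2.imwrite('pics/c6.png',np.hstack([im[100:500,150:550],cv2.resize(sc[170:310,240:380],(380,380))])[:,:,::-1])if 0 else cv2.imwrite('pics/c6.png',np.hstack([im[80:400,150:550],cv2.resize(sc[190:310,235:385],(400,320))])[:,:,::-1])
move([.468,-.0427,.17],-90.3)
```

```text
9.6 [ 0.5193 -0.0396  0.1886] [1.3977 0.3933 0.1126] 0.7115162863590615
turn [89.87 -0.07  0.07] shift [ 14.9  -3.4 -48.7]
```

View pics/c6.png

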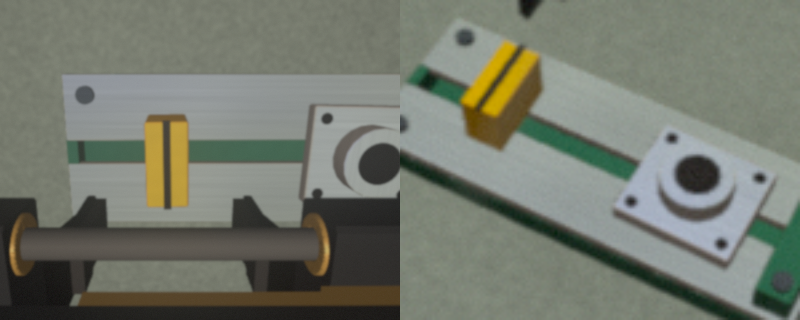

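servo_tool(
  commands=[
    [[10,0,0,15,0,-10,25],[20,0,0,15,0,-20,25],[30,0,0,15,-3,-30,25],[40,0,0,15,-3,-40,25],[50,0,0,15,-3,-53,25]],
  ],
)

```text
time: 10.38
position: [0.4632, -0.042, 0.1692]
tool_rot: [0.692, 1.461, -0.692]
ft_force: [-0.4, -0.5, -0.0]
grip_width: 0.305
```

servo_tool(
  commands=[
    [[10,0,0,0,0,0,25],[20,0,0,0,0,0,25],[30,0,0,0,0,0,25],[40,0,0,0,0,0,25],[40,0,0,0,0,0,25]],
  ],
)

```text
time: 11.0
position: [0.4636, -0.0421, 0.1695]
tool_rot: [1.213, 1.209, -1.215]
ft_force: [0.5, -0.1, 0.3]
grip_width: 0.289
```

Run:
```python
from h import *
s,p,M=st(); print(s['time'],p,s['ft_force'],s['grip_width'],s['joint_positions'])
im,i=snap('wrist','w7.png');np.save('w7.npy',np.array(i['pose']))
hsv=cv2.cvtColor(im,cv2.COLOR_RGB2HSV); y=cv2.inRange(hsv,(18,150,90),(35,255,255)); y[:,:200]=0; y[:,450:]=0
n,l,stt,c=cv2.connectedComponentsWithStats(y)
for j in range(1,n):
    if stt[j,4]>200: r=cv2.minAreaRect(np.argwhere(l==j)[:,::-1].astype(np.float32)); print(stt[j],r,plane(i,cv2.boxPoints(r),.084))
move([.464,-.0427,.045],-90.3)
```

```text
11.0 [ 0.4636 -0.0421  0.1695] [ 0.4891 -0.0669  0.3454] 0.2887750301877756 [ 0.7533 -0.0135 -0.7059  1.9377 -0.0099  1.2164 -1.5255]
[ 270  149   99   21 1912] ((318.9999694824219, 158.99998474121094), (97.99998474121094, 19.999996185302734), 0.0) [[ 0.5206 -0.0079  0.084 ]
 [ 0.5339 -0.0084  0.084 ]
 [ 0.5335 -0.0751  0.084 ]
 [ 0.5201 -0.0755  0.084 ]]
[ 271  178   97   20 1783] ((319.07647705078125, 187.4427490234375), (18.884225845336914, 96.24290466308594), 88.72696685791016) [[ 0.5137 -0.0081  0.084 ]
 [ 0.5147 -0.0749  0.084 ]
 [ 0.5016 -0.0756  0.084 ]
 [ 0.5006 -0.0079  0.084 ]]
turn [ 0.06 -0.04  0.11] shift [124.7   0.6   0.7]
```

servo_tool(
  commands=[
    [[0,0,0,50,0,0,25],[0,0,0,90,0,0,25],[0,0,0,115,0,0,25],[0,0,0,124,0,0,25],[0,0,0,124,0,0,25]],
  ],
)

```text
time: 11.68
position: [0.4643, -0.0421, 0.0465]
tool_rot: [1.214, 1.207, -1.214]
ft_force: [0.2, -0.6, -0.0]
grip_width: 0.287
```

servo_tool(
  commands=[
    [[0,0,0,0,8,0,25],[0,0,0,0,14,0,25],[0,0,0,0,20,0,25],[0,0,0,0,26,0,25],[0,0,0,0,32,0,25]],
  ],
)

```text
time: 12.3
position: [0.4954, -0.0424, 0.0465]
tool_rot: [1.213, 1.208, -1.217]
ft_force: [-4.5, 0.8, 3.3]
grip_width: 0.291
```

Run:
```python
from h import *
s,p,M=st(); print(s['time'],p,s['ft_force'],s['torque'],s['grip_width'])
im,i=snap('wrist','w8.png'); sc,_=snap('scene')
cv2.imwrite('pics/c8.png',np.hstack([im[80:400,120:520],cv2.resize(sc[190:310,235:385],(400,320))])[:,:,::-1])
```

```text
12.3 [ 0.4954 -0.0424  0.0465] [-4.5004  0.8268  3.3261] [0.0566 0.9111 0.0553] 0.29121132972726443
```

View pics/c8.png

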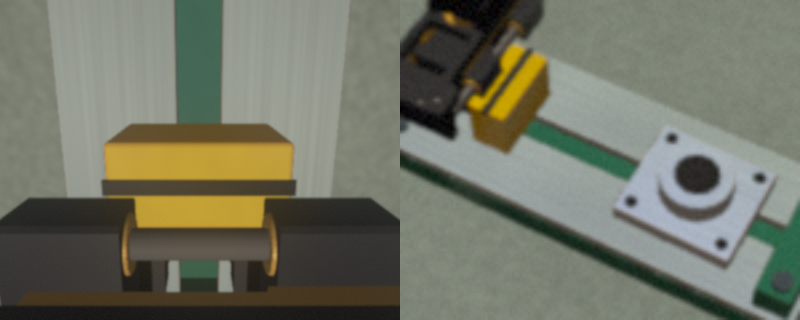

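servo_tool(
  commands=[
    [[0,0,0,0,8,0,25],[0,0,0,0,18,0,25],[0,0,0,0,28,0,25],[0,0,0,0,38,0,25],[0,0,0,0,48,0,25]],
  ],
)

```text
time: 13.02
position: [0.5452, -0.0428, 0.0466]
tool_rot: [1.215, 1.206, -1.215]
ft_force: [-1.2, 0.5, -1.0]
grip_width: 0.284
```

servo_tool(
  commands=[
    [[0,0,0,0,10,0,25],[0,0,0,0,20,0,25],[0,0,0,0,30,0,25],[0,0,0,0,37,0,25],[0,0,0,0,42,0,25]],
  ],
)

```text
time: 13.65
position: [0.5868, -0.0431, 0.0467]
tool_rot: [1.215, 1.206, -1.215]
ft_force: [-3.2, 0.7, -0.6]
grip_width: 0.287
```

Run:
```python
from h import *
s,p,M=st(); print(s['time'],p,s['ft_force'],s['torque'],s['grip_width'])
im,i=snap('wrist','w9.png'); sc,_=snap('scene')
cv2.imwrite('pics/c9.png',np.hstack([im[0:320,120:520],cv2.resize(sc[190:310,260:410],(400,320))])[:,:,::-1])
```

```text
13.65 [ 0.5868 -0.0431  0.0467] [-3.1701  0.7445 -0.6201] [0.0423 0.393  0.0544] 0.28671034382628424
```

View pics/c9.png

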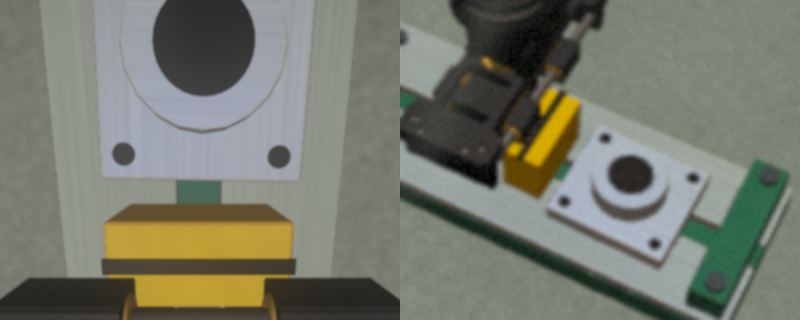

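servo_tool(
  commands=[
    [[0,0,0,0,4,0,25],[0,0,0,0,8,0,25],[0,0,0,0,12,0,25],[0,0,0,0,16,0,25],[0,0,0,0,20,0,25]],
  ],
)

```text
time: 14.38
position: [0.6042, -0.0435, 0.0467]
tool_rot: [1.212, 1.209, -1.219]
ft_force: [-12.0, 0.2, 8.0]
grip_width: 0.286
```

servo_tool(
  commands=[
    [[0,0,0,0,3,0,25],[0,0,0,0,6,0,25],[0,0,0,0,9,0,25],[0,0,0,0,12,0,25]],
  ],
)

```text
time: 14.88
position: [0.6163, -0.0435, 0.0467]
tool_rot: [1.212, 1.209, -1.219]
ft_force: [-9.7, -0.8, 6.8]
grip_width: 0.29
```

servo_tool(
  commands=[
    [[0,0,0,0,1,0,25],[0,0,0,0,2,0,25],[0,0,0,0,3,0,25]],
  ],
)

```text
time: 15.25
position: [0.6193, -0.0434, 0.0467]
tool_rot: [1.212, 1.209, -1.219]
ft_force: [-10.1, -0.3, 7.2]
grip_width: 0.289
```

Run:
```python
from h import *
s,p,M=st(); print(s['time'],p,s['ft_force'],s['torque'],s['grip_width'])
im,i=snap('wrist','w10.png'); sc,_=snap('scene')
cv2.imwrite('pics/c10.png',np.hstack([im[0:320,120:520],cv2.resize(sc[200:320,270:420],(400,320),interpolation=cv2.INTER_CUBIC)])[:,:,::-1])
```

```text
15.25 [ 0.6193 -0.0434  0.0467] [-10.0993  -0.3385   7.2349] [-0.0163  2.0245  0.0184] 0.28868627557356374
```

View pics/c10.png

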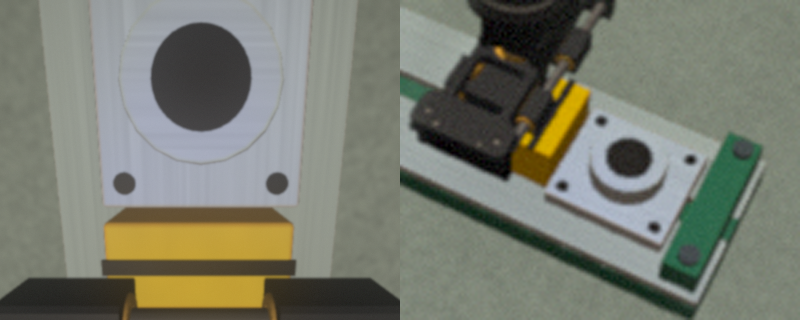

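The housing is now square and 7–8 mm short of the fence, and the stop is across the slot. I've used up my picture views, so the rest goes by numbers. I'll push from lower down to avoid tipping the stop.

servo_tool(
  commands=[
    [[0,0,0,0,-2,0,25],[0,0,0,0,-4,0,25],[0,0,0,5,-4,0,25],[0,0,0,5,-2,0,25],[0,0,0,5,0,0,25]],
  ],
)

```text
time: 15.98
position: [0.6195, -0.0435, 0.0414]
tool_rot: [1.212, 1.209, -1.219]
ft_force: [-10.3, 0.2, 6.0]
grip_width: 0.286
```

servo_tool(
  commands=[
    [[0,0,0,0,1,0,25],[0,0,0,0,2,0,25],[0,0,0,0,3,0,25]],
  ],
)

```text
time: 16.35
position: [0.6216, -0.0434, 0.0414]
tool_rot: [1.211, 1.21, -1.22]
ft_force: [-9.4, 0.3, 6.3]
grip_width: 0.29
```

servo_tool(
  commands=[
    [[0,0,0,0,1,0,25],[0,0,0,0,2,0,25],[0,0,0,0,3,0,25]],
  ],
)

```text
time: 16.73
position: [0.6245, -0.0435, 0.0414]
tool_rot: [1.211, 1.21, -1.22]
ft_force: [-9.7, -0.6, 5.5]
grip_width: 0.289
```

Run:
```python
from h import *
s,p,M=st(); print(s['time'],p,s['ft_force'])
im,i=snap('top','t11.png')
for c in(296,304,311,318,326): print(c,[tuple(int(v) for v in im[r,c]) for r in range(180,202)])
```

```text
16.725 [ 0.6245 -0.0435  0.0414] [-9.6606 -0.591   5.4908]
296 [(57, 93, 73), (57, 94, 73), (56, 91, 71), (53, 80, 62), (62, 73, 63), (94, 97, 91), (123, 125, 122), (122, 125, 123), (96, 97, 94), (72, 70, 59), (66, 62, 44), (70, 65, 45), (72, 69, 47), (74, 71, 49), (77, 73, 50), (79, 74, 52), (81, 77, 52), (82, 77, 54), (85, 81, 55), (86, 82, 57), (86, 82, 56), (89, 84, 59)]
304 [(59, 95, 76), (59, 95, 74), (57, 92, 73), (49, 77, 59), (44, 62, 49), (49, 58, 46), (57, 59, 48), (59, 58, 44), (66, 63, 45), (67, 64, 44), (71, 68, 48), (74, 71, 50), (75, 71, 48), (78, 75, 52), (80, 77, 54), (82, 77, 53), (84, 79, 55), (84, 79, 55), (87, 82, 57), (88, 83, 58), (89, 84, 57), (89, 84, 59)]
311 [(60, 97, 77), (58, 93, 73), (56, 90, 70), (50, 79, 61), (47, 60, 46), (50, 53, 38), (60, 60, 42), (67, 64, 47), (68, 65, 44), (71, 68, 47), (77, 72, 51), (76, 72, 51), (79, 75, 53), (80, 76, 52), (82, 78, 54), (83, 79, 54), (87, 82, 58), (86, 82, 57), (87, 82, 57), (88, 83, 57), (90, 85, 58), (91, 86, 58)]
318 [(58, 94, 75), (57, 93, 74), (57, 89, 70), (60, 80, 62), (59, 64, 49), (62, 58, 42), (67, 63, 45), (70, 67, 46), (74, 71, 50), (76, 73, 51), (78, 75, 52), (78, 75, 51), (82, 78, 55), (84, 79, 56), (84, 81, 56), (84, 80, 55), (87, 83, 58), (88, 84, 57), (88, 84, 57), (89, 84, 57), (91, 86, 60), (93, 90, 62)]
326 [(61, 62, 45), (66, 63, 46), (67, 65, 46), (71, 67, 48), (76, 72, 51), (75, 72, 49), (78, 74, 52), (80, 77, 53), (81, 76, 54), (83, 79, 54), (84, 80, 55), (84, 79, 55), (85, 81, 56), (85, 80, 54), (84, 78, 54), (82, 77, 53), (80, 76, 53), (76, 72, 51), (73, 70, 48), (70, 67, 47), (67, 63, 45), (65, 62, 42)]
```

servo_tool(
  commands=[
    [[0,0,0,0,1,0,25],[0,0,0,0,2,0,25],[0,0,0,0,3,0,25]],
  ],
)

```text
time: 17.15
position: [0.6258, -0.0435, 0.0415]
tool_rot: [1.209, 1.213, -1.223]
ft_force: [-16.1, 0.4, 13.6]
grip_width: 0.286
```

servo_tool(
  commands=[
    [[0,0,0,0,1,0,25],[0,0,0,0,1.5,0,25],[0,0,0,0,2,0,25]],
  ],
)

```text
time: 17.52
position: [0.6258, -0.0435, 0.0416]
tool_rot: [1.206, 1.215, -1.227]
ft_force: [-21.3, -0.5, 17.4]
grip_width: 0.285
```

servo_tool(
  commands=[
    [[0,0,0,0,-1,0,25],[0,0,0,0,-2,0,25],[0,0,0,0,-3,0,25],[0,0,0,0,-4,0,25],[0,0,0,0,-5,0,25]],
  ],
)

```text
time: 18.15
position: [0.6258, -0.0435, 0.0413]
tool_rot: [1.213, 1.208, -1.218]
ft_force: [-3.1, -0.2, 0.5]
grip_width: 0.287
```

servo_tool(
  commands=[
    [[0,0,0,0,-3,0,25],[0,0,0,0,-8,0,25],[0,0,0,0,-18,0,25],[0,0,0,0,-30,0,25],[0,0,0,0,-30,0,25]],
  ],
)

```text
time: 18.77
position: [0.5963, -0.0434, 0.0418]
tool_rot: [1.214, 1.205, -1.215]
ft_force: [-0.2, -0.6, 0.5]
grip_width: 0.29
```

servo_tool(
  commands=[
    [[0,0,0,-30,0,0,25],[0,0,0,-80,0,0,25],[0,0,0,-120,0,0,25],[0,0,0,-130,35,0,25],[0,0,0,-130,60,0,25]],
  ],
)

```text
time: 19.4
position: [0.6596, -0.0441, 0.1739]
tool_rot: [1.217, 1.202, -1.213]
ft_force: [0.4, -0.3, -0.1]
grip_width: 0.288
```

Run:
```python
from h import *
s,p,M=st(); print(s['time'],p,s['ft_force'],s['tool_rot'])
im,i=snap('wrist','w12.png');np.save('w12.npy',np.array(i['pose'])); sc,si=snap('scene','s12.png')
hsv=cv2.cvtColor(im,cv2.COLOR_RGB2HSV)
y=cv2.inRange(hsv,(18,150,90),(35,255,255)); g=cv2.inRange(hsv,(60,60,25),(95,255,200))
for nm,m in(('y',y),('g',g)):
    n,l,t,c=cv2.connectedComponentsWithStats(m)
    for j in range(1,n):
        if t[j,4]>150: r=cv2.minAreaRect(np.argwhere(l==j)[:,::-1].astype(np.float32)); print(nm,t[j],r,plane(i,cv2.boxPoints(r),.084 if nm=='y' else .062).round(4).tolist())
# brightness columns along the fence/housing joint
for c in(270,290,345,370): print(c,[(r,)+tuple(int(v) for v in im[r,c]) for r in range(0,40,3)])
```

```text
19.4 [ 0.6596 -0.0441  0.1739] [ 0.3976 -0.2741 -0.0626] [ 1.2166  1.2015 -1.2127]
y [ 272  233   92   19 1684] ((317.5, 242.0), (18.0, 91.0), 90.0) [[0.6709, -0.009, 0.084], [0.6703, -0.076, 0.084], [0.6565, -0.0763, 0.084], [0.6571, -0.0084, 0.084]]
y [ 273  259   90   17 1392] ((317.4999694824219, 266.9999694824219), (88.99998474121094, 15.999998092651367), -0.0) [[0.6381, -0.0083, 0.084], [0.6508, -0.0089, 0.084], [0.6502, -0.0757, 0.084], [0.6375, -0.076, 0.084]]
g [ 228   48  180   46 7002] ((317.5, 70.5), (45.0, 179.0), 90.0) [[0.8001, 0.0195, 0.062], [0.799, -0.1069, 0.062], [0.7693, -0.1084, 0.062], [0.7705, 0.0217, 0.062]]
g [308 278  21  30 609] ((318.0, 292.5), (29.0, 20.0), 90.0) [[0.6274, -0.0341, 0.062], [0.6272, -0.0506, 0.062], [0.6012, -0.0506, 0.062], [0.6013, -0.0336, 0.062]]
g [308 341  21  31 606] ((318.0, 356.0), (30.0, 20.0), 90.0) [[0.5692, -0.0331, 0.062], [0.5691, -0.0505, 0.062], [0.5392, -0.0504, 0.062], [0.5393, -0.0326, 0.062]]
270 [(0, 118, 122, 109), (3, 119, 123, 110), (6, 121, 126, 112), (9, 120, 125, 111), (12, 120, 125, 111), (15, 124, 128, 115), 
[... 352 characters left out ...]
110), (27, 118, 123, 110), (30, 119, 124, 111), (33, 118, 122, 109), (36, 118, 123, 110), (39, 120, 125, 112)]
345 [(0, 124, 128, 114), (3, 125, 129, 115), (6, 126, 130, 116), (9, 124, 129, 115), (12, 122, 127, 113), (15, 122, 126, 113), (18, 125, 129, 115), (21, 124, 128, 114), (24, 123, 128, 114), (27, 122, 125, 112), (30, 122, 126, 112), (33, 123, 126, 113), (36, 120, 124, 111), (39, 120, 125, 111)]
370 [(0, 121, 124, 110), (3, 122, 126, 113), (6, 124, 129, 115), (9, 122, 127, 113), (12, 119, 124, 110), (15, 124, 129, 115), (18, 126, 130, 116), (21, 121, 126, 113), (24, 117, 122, 109), (27, 119, 123, 110), (30, 121, 125, 111), (33, 118, 123, 109), (36, 119, 124, 110), (39, 119, 124, 111)]
```

servo_tool(
  commands=[
    [[0,0,0,-40,-40,0,25],[0,0,0,-60,-90,0,25],[0,0,0,-60,-140,0,25],[0,0,0,-60,-180,0,25],[0,0,0,-60,-180,0,25]],
  ],
)

```text
time: 20.12
position: [0.4745, -0.0428, 0.2316]
tool_rot: [1.213, 1.203, -1.219]
ft_force: [0.1, 0.8, 1.0]
grip_width: 0.288
```

Run:
```python
from h import *
s,p,M=st(); print(s['time'],p,s['ft_force'])
im=cv2.imread('pics/w12.png')[:,:,::-1]
for c in(280,300,340,360): print('wrist col',c,'rows 84-104',im[84:104,c].sum(1).tolist(),'rows 212-238',im[212:238,c].sum(1).tolist())
t,ti=snap('top','t13.png'); sc,si=snap('scene','s13.png'); w,wi=snap('wrist','w13.png')
for nm,m,i in(('top',t,ti),('scene',sc,si),('wrist',w,wi)):
    hsv=cv2.cvtColor(m,cv2.COLOR_RGB2HSV)
    y=cv2.inRange(hsv,(18,130,80),(35,255,255)); n,l,q,c=cv2.connectedComponentsWithStats(y)
    for j in range(1,n):
        if q[j,4]>60: 
            r=cv2.minAreaRect(np.argwhere(l==j)[:,::-1].astype(np.float32)); print(nm,q[j],np.round(r[2],1),plane(i,[c[j]],.084).round(4))
for c in(298,305,318,325): print('top col',c,[tuple(int(x) for x in t[r,c]) for r in range(180,194)])
```

```text
20.125 [ 0.4745 -0.0428  0.2316] [0.0929 0.7502 1.0405]
wrist col 280 rows 84-104 [262, 265, 260, 259, 263, 257, 242, 227, 211, 222, 293, 387, 460, 505, 526, 529, 532, 532, 532, 522] rows 212-238 [238, 243, 272, 340, 422, 487, 522, 529, 526, 506, 467, 394, 310, 260, 239, 239, 239, 236, 240, 249, 287, 337, 390, 413, 430, 433]
wrist col 300 rows 84-104 [262, 257, 262, 264, 261, 257, 245, 230, 207, 226, 282, 365, 435, 476, 495, 499, 500, 497, 498, 499] rows 212-238 [530, 531, 530, 531, 533, 532, 533, 534, 528, 514, 467, 391, 310, 258, 243, 238, 241, 243, 242, 253, 291, 339, 382, 415, 430, 435]
wrist col 340 rows 84-104 [263, 266, 261, 262, 263, 257, 242, 221, 212, 227, 300, 386, 456, 495, 516, 520, 521, 521, 521, 524] rows 212-238 [532, 532, 531, 529, 531, 533, 535, 532, 527, 507, 459, 387, 310, 256, 245, 240, 239, 238, 244, 255, 293, 344, 386, 417, 427, 433]
wrist col 360 rows 84-104 [262, 261, 260, 258, 261, 256, 242, 222, 209, 227, 299, 394, 462, 508, 527, 535, 532, 525, 498, 442] rows 212-238 [216, 219, 233, 288, 381, 464, 512, 530, 530, 514, 485, 443, 407, 376, 339, 301, 276, 252, 
[... 1307 characters left out ...]
 305 [(58, 92, 74), (57, 91, 72), (53, 86, 68), (49, 75, 59), (67, 77, 72), (107, 113, 113), (136, 142, 144), (145, 150, 153), (147, 152, 155), (144, 151, 154), (146, 151, 154), (146, 150, 154), (147, 153, 156), (147, 153, 155)]
top col 318 [(56, 93, 73), (56, 91, 72), (55, 90, 70), (50, 78, 61), (68, 80, 73), (109, 114, 113), (140, 144, 146), (149, 155, 158), (151, 156, 160), (151, 156, 160), (148, 155, 158), (150, 156, 160), (150, 156, 159), (149, 155, 157)]
top col 325 [(56, 92, 73), (58, 93, 73), (54, 88, 69), (51, 79, 63), (73, 84, 78), (118, 122, 122), (144, 149, 151), (144, 149, 152), (128, 133, 136), (110, 113, 115), (105, 108, 111), (119, 122, 125), (138, 143, 146), (150, 155, 160)]
```

```bash
python3 -c "
from bench import close_job
print(close_job())"
```

```text
the job is handed in; nothing more can be done
None
```

I lifted the smaller yellow stop out of its rest, seated it in the slot and turned it a quarter turn. I then pushed it from behind with the two fingertips, never gripping or touching the housing. The push ended when the force rose from about 10 N to 21 N with no more movement. I backed off gently, raised the gripper clear, and handed in at about 20 s of the 62 s.

**Last checks:**
- **Home and square:** the stop's front is about 99–100 mm from the fence face, and the housing is 100 mm long. The fence-to-housing edge shows no gap and falls on the same pixel rows across the whole width, in both the wrist and top pictures.
- **Stop:** it stands square across the slot. The size of its top in the picture fits it standing upright at the seated height. It lies against the housing with no bed showing between them.
- **Robot:** the gripper was well clear of everything, with only noise-level readings on the force sensor. I never commanded the arm near the tray, oil can or wrench, but I did not re-check their positions at the end.

**Less certain:**
- **Tipping:** the push showed some upward drag, up to 17 N, as if the stop were trying to tip. I pushed from lower down, but the drag stayed at about 6 N while pushing and rose to that 17 N in the final press. It went away once I backed off.
- **No final picture:** I had used up the picture views, so the final checks are from pixel measurements only. They are good to about 1 mm, so contact between the stop and the housing is judged to that accuracy.

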